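# Scrub the juice jug with the long brush

### The arm

A 6-joint arm with a two-finger parallel gripper is mounted at the origin on the work surface. World frame = base frame: x ahead of the robot, y to its left, z up, the work surface at z = 0. Lengths are in mm, angles in rad, forces in N, time in s.
With the tool pointing down it reaches from about 325 to 875 mm from the base axis. Payload 4.4 kg.
Tool frame: the origin (TCP) lies on the centre line of the jaws, within the pads' length; the fingertips stand ahead of it and the grasp point (between the pads) lies 6 mm ahead of it (ctrl.tcp_to_tips is the z of the fingertips in the tool frame, in mm); z points along the fingers, y is the line along which they close (so a half turn about z gives the same grasp; the last joint's range is limited). The gripper opens to 85 mm and grips with 20 to 120 N. Pads are 22 mm wide; open, the fingers measure 114 mm over their backs; the gripper's body (76 mm by 85 mm) begins 54 mm behind the grasp point. The pads swing forward as they close: fully open they stand 13 mm farther back than shut.
Start: joints at [-1.335, 0.207, 1.542, -0, 1.393, -0.15], TCP at [216.893, -532.527, 256.282] pointing down, gripper open.
Joint ranges: [-2.73, 2.73], [-0.86, 2.22], [0.23, 2.46], [-1.11, 4.25], [0.08, 2.63], [-2.82, 2.82]. Speed limits (rad/s): [2.79, 2.79, 3.14, 3.14, 3.14, 3.14].

### API

Orientations are given as a 3x3 rotation matrix whose columns are the frame's x, y, z axes.
In Python, from plant import ctrl, sensors, optics gives the robot as it stands. Calls block until the motion is done:
- ctrl.move_ptp(position, orientation): joint-space move of the TCP to a pose.
- ctrl.move_l(position, rot=None, vel=150, threshold=None): straight line of the TCP; rot=None keeps the orientation; vel is the mean speed in mm/s. With threshold (N) it stops when the force on the tool has changed by that much, and returns True; else False.
- ctrl.set_joints(angles): joint-space move.
- ctrl.gripper_to(opening, force=None): finger opening in mm; force is the grip in N (None keeps the last); returns when the fingers have stopped.
- ctrl.hold(seconds).
- ctrl.solve_ik(position, orientation): joint angles nearest the present ones, or None.
- sensors.read_state(): the state.
- optics.grab_frame(name): name is "side" or "top"; returns (picture, depth): 400x640x3 uint8, red, green, blue; 400x640 float32, mm along the optical axis (not along the pixel's ray), 0 where there is no reading.
- optics.camera_params(name): a dict with "mtx" (3x3 intrinsics, pixels), "k1" (the pictures are not rectified: a ray, as slopes to the right and down, at radius r is drawn at 1 + k1 r^2 times it, then the intrinsics apply), "R" (3x3) and "t" (3): a world point X has camera coordinates R X + t. Camera axes: x right, y down, z forward; pixel columns grow to the right and rows downward; lengths in mm; the calibration is good to about 2 mm. A picture is of the moment at which its call begins. camera_params takes no time and is no camera call.
A pose or a line that the arm cannot do raises ctrl.MotionError and nothing moves.
- ctrl.finish_job(): hands the job in; it is judged then, once.
The state is a dict: "t": time; "q": joint angles; "qvel": joint speeds; "tau": joint torques, N m; "eef_pos": TCP position; "eef_rot": TCP orientation; "force": force on the tool from outside, world axes, zero at the start; "wrist_torque": the same for the moment, N m; "grip_width": finger opening in mm; "grasp_force": force on a finger pad.
Only numpy, scipy, OpenCV 4.12 (cv2) and the standard library are available. Lean on these libraries where they do the work, as an engineer would, in place of code of your own. Each camera call takes 0.05 s, during which the arm holds its last target. There are 200 camera calls.

### The job

Take the long blue-handled brush out of its stand and scrub the inside of the glass juice jug: push the bristles down to the jug's bottom three times, drawing them up to its rim between one push and the next. Then stand the brush back upright in its stand, bristles down, and let go. Leave the jug and the steel tumbler standing where they are, and do not put the brush into the tumbler.

Things in the scene. Friction and masses are not known exactly. Their poses are not given: they have to be found in the camera images.
- brush: Long rigid bottle brush, 205 mm, 80 g, upright in the stand. Origin: centre of the flat foot of the bristles; z runs up along it. White rigid bristle head 36 mm across from z = 0 to 60 mm, steel neck 6 mm thick to 115 mm, round blue handle 18 mm across with a straight grip from 125 to 200 mm. Grasp from above at any yaw, e.g. at z = 175 mm.
- jug: Clear glass juice jug, loose, round, open, about 0.5 kg, 115 mm tall, 94 mm across (rim 100), wall 4 mm, inner floor 6 mm above the underside, inside at least 78 mm across. Green-tinted loop handle on its +x side out to 89 mm from the axis, small pouring lip at -x. Origin: centre of the underside, z up.
- stand: Grey plastic brush stand fixed to the counter, a low cup flaring like a funnel: 50 mm tall, foot 90 mm across, inner floor 6 mm above the counter, inside 50 mm across at the floor and 72 mm at the rim. The brush stands on its inner floor. Origin: centre of the underside, z up.
- tumbler: Bystander: loose stainless steel tumbler, open, 110 mm tall, 80 mm across the rim; not to be scrubbed. Origin: centre of the underside, z up. Jug, tumbler and stand change places from run to run. A green squeezer, a white ramekin and a flat bamboo stick, all under 90 mm high, lie apart from these.
Things that resemble listed ones, but are neither listed nor needed, are in the scene too. Of the things like the brush, leave any that is yellow; of the rest the larger one is meant.

How it is judged:
By the outcome, as a careful person would: the job done as asked, in the order asked, and still so for the second after the job is handed in, with the robot touching nothing.
It also fails if it takes over 51 s, if anything falls off the work surface, if the arm or the gripper's body presses on something with over 40 N, if the wrist force passes 120 N, or if a joint passes its speed limit or range.

## Working session

There is one attempt and no reset: what is moved stays moved. The work goes in short steps, each a Python script; the robot and the scene stay as the last script left them, time stands still between calls to the robot, and variables do not carry over. Pictures are saved under pics/ and viewed, at most 10 in all, crops included, and the job is handed in when it is done.

```bash
mkdir -p pics; ls; cat > h.py <<'E'
import numpy as np, cv2
from plant import ctrl, sensors, optics
def snap(name,fn=None):
    im,d=optics.grab_frame(name)
    if fn: cv2.imwrite('pics/'+fn,im[:,:,::-1])
    return im,d
def ray(name,u,v):
    p=optics.camera_params(name);K=np.array(p['mtx'])
    x=(u-K[0,2])/K[0,0];y=(v-K[1,2])/K[1,1];a,b=x,y
    for _ in range(20):
        s=1+p['k1']*(a*a+b*b);a,b=x/s,y/s
    R=np.array(p['R']);t=np.array(p['t'])
    return -R.T@t,R.T@np.array([a,b,1.])
def onplane(name,u,v,z):
    o,d=ray(name,u,v);return o+d*(z-o[2])/d[2]
def pt(name,u,v,dep):
    o,d=ray(name,u,v);return o+d*dep
def proj(name,X):
    p=optics.camera_params(name);K=np.array(p['mtx']);c=np.array(p['R'])@np.array(X,float)+p['t']
    a,b=c[:2]/c[2];s=1+p['k1']*(a*a+b*b);return np.array([K[0,0]*a*s+K[0,2],K[1,1]*b*s+K[1,2]])
E
python3 - <<'E'
from h import *
for n in('top','side'):
    im,d=snap(n,n+'0.png');np.savez('pics/'+n+'0.npz',im=im,d=d)
    p=optics.camera_params(n);R=np.array(p['R']);print(n,p,-R.T@np.array(p['t']))
E
```

```text
pics
top {'mtx': array([[364.56369069,   0.        , 318.36645604],
       [  0.        , 364.56369069, 196.3311873 ],
       [  0.        ,   0.        ,   1.        ]]), 'k1': -0.05798263682455815, 'R': array([[ 0.00429504, -0.99984541,  0.01705014],
       [-0.998282  , -0.00528341, -0.05835349],
       [ 0.05843455, -0.01677022, -0.99815037]]), 't': array([  3.26725559, 551.2542493 , 733.62903771])} [507.42387629  18.4823717  764.38399972]
side {'mtx': array([[405.750349  ,   0.        , 321.58462634],
       [  0.        , 405.750349  , 191.78918133],
       [  0.        ,   0.        ,   1.        ]]), 'k1': -0.08020147485343729, 'R': array([[-0.9237916 , -0.3826967 ,  0.01234184],
       [-0.22132788,  0.50740594, -0.83279841],
       [ 0.31244688, -0.77206376, -0.55343879]]), 't': array([500.18997095, 133.01031121, 572.78661263])} [312.54479406 566.15861649 421.59984133]
```

View pics/top0.png

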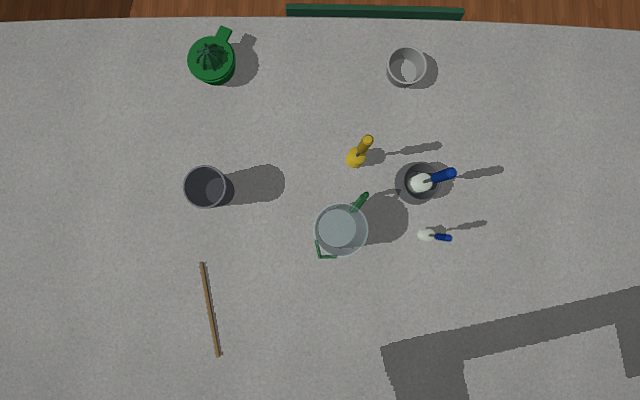

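View pics/side0.png

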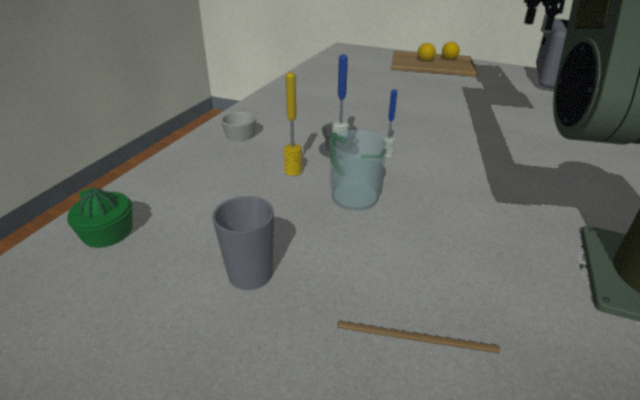

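```bash
python3 - <<'E'
from h import *
T=np.load('pics/top0.npz');S=np.load('pics/side0.npz')
a=cv2.resize(T['im'][125:265,300:470],None,fx=3.5,fy=3.5,interpolation=cv2.INTER_CUBIC)
b=cv2.resize(S['im'][40:220,270:420],None,fx=2.7,fy=2.7,interpolation=cv2.INTER_CUBIC)
h=max(a.shape[0],b.shape[0]);a,b=[cv2.copyMakeBorder(x,0,h-x.shape[0],0,0,0) for x in(a,b)]
o=np.hstack([a,b]);o=cv2.resize(o,None,fx=.8,fy=.8);print(o.shape)
cv2.imwrite('pics/crop1.png',o[:,:,::-1])
for n,Z in(('top',T),('side',S)):
    im=Z['im'];d=Z['d'];hs=cv2.cvtColor(im,cv2.COLOR_RGB2HSV)
    m=cv2.inRange(hs,(108,120,60),(130,255,255))
    k,l,st,c=cv2.connectedComponentsWithStats(m)
    for i in range(1,k):
        if st[i,4]>15:
            ys,xs=np.where((l==i)&(d>0))
            P=np.array([pt(n,x,y,d[y,x]) for x,y in zip(xs,ys)])
            if not len(P):continue
            z=P[:,2];print(n,st[i],'zrange',z.min().round(),z.max().round())
            for lo in range(100,230,20):
                q=P[(z>=lo)&(z<lo+20)]
                if len(q)>3:print('  ',lo,len(q),q.mean(0).round(1))
E
```

```text
(392, 800, 3)
top [431 167  25  16 255] zrange 131.0 212.0
   120 18 [ 576.4 -191.2  135.8]
   140 41 [ 576.3 -192.   150.2]
   160 44 [ 576.8 -191.6  169.8]
   180 50 [ 576.8 -191.9  189.5]
   200 102 [ 577.9 -195.9  207.8]
top [434 233  18   8 101] zrange 0.0 150.0
   100 25 [ 474.8 -209.4  110.1]
   120 27 [ 474.5 -210.1  130. ]
   140 39 [ 474.1 -212.9  147. ]
side [339  55   8  44 294] zrange 121.0 209.0
   120 48 [ 578.  -190.7  131.4]
   140 64 [ 577.8 -191.1  149.7]
   160 71 [ 578.5 -190.9  169.8]
   180 72 [ 578.6 -191.4  190. ]
   200 37 [ 578.5 -192.8  204.9]
side [389  90   8  31 140] zrange 84.0 148.0
   100 45 [ 474.4 -209.   110.1]
   120 44 [ 474.3 -209.3  130. ]
   140 20 [ 474.7 -210.   144.4]
```

View pics/crop1.png

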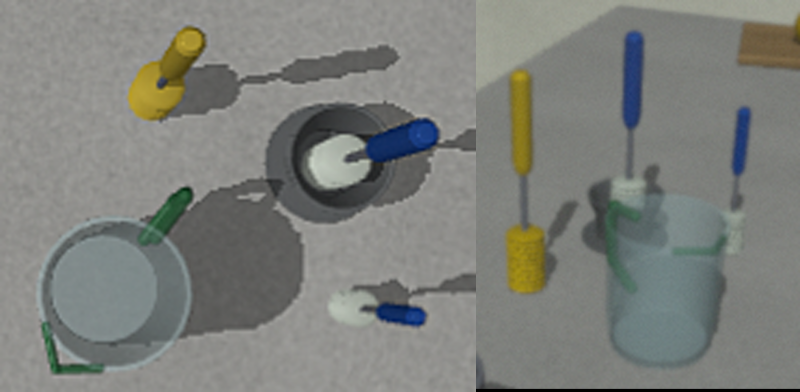

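```bash
python3 - <<'E'
from h import *
T=np.load('pics/top0.npz');S=np.load('pics/side0.npz')
im=T['im'];d=T['d']
print('rough',onplane('top',341,229.5,115),onplane('top',337,228,6),onplane('side',359.5,140,115))
hs=cv2.cvtColor(im,cv2.COLOR_RGB2HSV)
print(hs[229,300:385,1].tolist());print(hs[229,300:385,0].tolist());print(d[229,300:385].round().tolist()[::4])
m=((hs[...,0]>75)&(hs[...,0]<108)&(hs[...,1]>18)).astype(np.uint8);m[:,:305]=0;m[:195]=0;m[265:]=0;m[:,380:]=0
m=cv2.morphologyEx(m,cv2.MORPH_OPEN,np.ones((3,3)))
c=max(cv2.findContours(m,0,1)[0],key=cv2.contourArea)[:,0]
for z in(115,):
    P=np.array([onplane('top',x,y,z)[:2] for x,y in c],np.float32)
    print('jug',cv2.minEnclosingCircle(P),cv2.fitEllipse(P))
# stand from depth: points near brush within 60 mm
for n,Z in(('top',T),('side',S)):
    D=Z['d'];u,v=[int(round(x)) for x in proj(n,[579,-197,40])]
    P=np.array([pt(n,x,y,D[y,x]) for y in range(v-45,v+45) for x in range(u-50,u+50) if D[y,x]>0])
    q=P[(P[:,2]>47)&(P[:,2]<53)&(np.hypot(P[:,0]-579,P[:,1]+197)<60)&(np.hypot(P[:,0]-579,P[:,1]+197)>24)]
    A=np.c_[2*q[:,:2],np.ones(len(q))];s=np.linalg.lstsq(A,(q[:,:2]**2).sum(1),rcond=None)[0]
    print(n,'stand rim',len(q),s[:2],np.sqrt(s[2]+s[0]**2+s[1]**2),q[:,:2].min(0),q[:,:2].max(0))
    w=P[(P[:,2]>195)];print('handle',w.mean(0),w.min(0),w.max(0))
E
```

```text
rough [486.57128157 -32.93520036 115.        ] [486.1515847  -33.24191685   6.        ] [487.4207252 -34.143919  115.       ]
[7, 7, 5, 5, 9, 5, 9, 5, 9, 5, 7, 7, 7, 18, 23, 14, 16, 14, 20, 20, 20, 18, 20, 20, 20, 18, 20, 22, 18, 20, 20, 20, 20, 20, 18, 18, 20, 17, 18, 18, 22, 22, 24, 22, 22, 22, 22, 22, 20, 20, 22, 22, 20, 22, 20, 24, 20, 20, 25, 18, 18, 16, 20, 20, 22, 20, 21, 24, 14, 12, 8, 8, 5, 5, 5, 5, 8, 8, 8, 8, 5, 8, 5, 5, 3]
[23, 23, 30, 20, 30, 30, 30, 20, 18, 30, 30, 30, 23, 88, 94, 90, 85, 80, 90, 87, 90, 90, 93, 90, 93, 93, 93, 93, 90, 87, 90, 87, 90, 93, 87, 90, 93, 90, 93, 93, 90, 90, 90, 88, 90, 93, 93, 88, 90, 90, 95, 95, 90, 93, 90, 90, 90, 90, 93, 90, 90, 90, 93, 90, 93, 87, 90, 94, 90, 23, 10, 30, 15, 30, 30, 30, 30, 40, 50, 20, 15, 30, 15, 30, 60]
[762.0, 763.0, 764.0, 761.0, 670.0, 759.0, 757.0, 757.0, 758.0, 757.0, 760.0, 758.0, 757.0, 758.0, 756.0, 714.0, 668.0, 651.0, 768.0, 763.0, 764.0, 766.0]
jug ((488.39532470703125, -40.03557586669922), 43.44927215576172) ((491.6309509277344, -45.65062713623047), (56.94462966918945, 71.46928405761719), 122.0339584350586)Traceback (most recent call last):
  File "<stdin>", line 16, in <module>
  File "h.py", line 17, in pt
    o,d=ray(name,u,v);return o+d*dep
        ~~~^^^^^^^^^^
  File "h.py", line 8, in ray
    p=optics.camera_params(name);K=np.array(p['mtx'])
ValueError: time passes only in moves, steps and waits
```

```bash
python3 - <<'E'
s=open('h.py').read().replace("def snap","CP={n:optics.camera_params(n) for n in('top','side')}\ndef snap",1).replace("p=optics.camera_params(name)","p=CP[name]")
open('h.py','w').write(s)
E
python3 - <<'E'
from h import *
T=np.load('pics/top0.npz');S=np.load('pics/side0.npz')
for n,Z in(('top',T),('side',S)):
    D=Z['d']
    u,v=[int(round(x)) for x in proj(n,[579,-197,100])]
    P=np.array([pt(n,x,y,D[y,x]) for y in range(max(0,v-70),v+70) for x in range(u-60,u+60) if D[y,x]>0])
    r=np.hypot(P[:,0]-579,P[:,1]+197)
    q=P[(P[:,2]>48)&(P[:,2]<53)&(r<60)&(r>24)]
    A=np.c_[2*q[:,:2],np.ones(len(q))];s=np.linalg.lstsq(A,(q[:,:2]**2).sum(1),rcond=None)[0]
    print(n,'stand rim',len(q),s[:2],np.sqrt(s[2]+s[0]**2+s[1]**2),q[:,:2].min(0),q[:,:2].max(0))
    w=P[(P[:,2]>195)&(r<20)];print('handle',w.mean(0),w.min(0),w.max(0))
    w=P[(P[:,2]>25)&(P[:,2]<70)&(r<22)];print('bristles',w.mean(0),w.min(0),w.max(0))
    u,v=[int(round(x)) for x in proj(n,[487,-33,115])]
    P=np.array([pt(n,x,y,D[y,x]) for y in range(v-45,v+45) for x in range(u-50,u+50) if D[y,x]>0])
    w=P[(P[:,2]>111)&(P[:,2]<118)&(np.hypot(P[:,0]-487,P[:,1]+33)<62)]
    print('jug rim',len(w),w[:,:2].min(0),w[:,:2].max(0))
print(sensors.read_state()['t'])
E
```

```text
top stand rim 162 [ 581.1885154  -198.94104362] 37.20205081140017 [ 543.02849331 -237.59649842] [ 619.27851721 -161.26172953]
handle [ 578.16645432 -196.24360456  207.02150676] [ 569.98131139 -205.97594653  195.37523869] [ 587.66362183 -189.37429603  211.87904143]
bristles [ 577.29830351 -193.58558582   59.05289266] [ 560.76294901 -215.98690667   26.28314908] [ 595.61635278 -180.13934494   69.99621797]
jug rim 492 [435.86332963 -81.70067672] [535.61730749  16.88937346]
side stand rim 41 [ 582.72532945 -197.51543819] 38.00380760429553 [ 550.48908933 -235.08031686] [ 622.25740703 -158.48094282]
handle [ 578.60864855 -192.94757852  202.33519692] [ 571.20600378 -200.39498558  195.38712975] [ 588.40762317 -187.93250862  209.09575446]
bristles [ 579.62079151 -191.05675599   59.17471747] [ 563.516522   -210.67380442   42.64833352] [ 599.35181131 -180.22974784   69.58762066]
jug rim 377 [437.22256079 -80.4753337 ] [537.71789318  19.37120797]
0.1
```

```bash
python3 - <<'E'
from h import *
s=sensors.read_state();R=np.array(s['eef_rot']);print(R.round(2),ctrl.tcp_to_tips,s['t'])
b=np.array([579.2,-197.5])
print(ctrl.solve_ik([*b,300],R), ctrl.solve_ik([*b,187],R), ctrl.solve_ik([486.7,-32.5,330],R))
ctrl.move_ptp([*b,300],R)
ctrl.move_l([*b,187],vel=100,threshold=8)
print(sensors.read_state()['eef_pos'],sensors.read_state()['force'])
ctrl.gripper_to(10,60)
s=sensors.read_state();print(s['t'],s['grip_width'],s['grasp_force'],s['force'])
ctrl.move_l([*b,330],vel=120)
s=sensors.read_state();print(s['t'],s['grip_width'],s['grasp_force'],s['force'],s['q'])
for n in('top','side'):
    im,d=snap(n,n+'1.png');np.savez('pics/'+n+'1.npz',im=im,d=d)
a=cv2.imread('pics/side1.png');c=cv2.resize(a[0:230,220:480],None,fx=2.3,fy=2.3);cv2.imwrite('pics/side1c.png',c)
E
```

```text
[[ 0.93  0.38 -0.  ]
 [ 0.38 -0.93  0.  ]
 [ 0.   -0.   -1.  ]] 25.0 0.1
[-0.47071786  0.25593978  1.39109675  0.00159171  1.49588787  0.71315831] [-0.47071786  0.34575538  1.51446807  0.00165548  1.28270124  0.71280707] [-0.24544597 -0.03204769  1.64781943  0.00184639  1.52676445  0.93846824]
[ 579.86194941 -197.81083775  188.06769611] [ 0.41924591  0.17478435 -0.10735737]
3.8167 16.609949183307535 58.69422398507595 [-0.60445958 -0.83007923  1.50118685]
5.1583 16.7579761952697 58.41019459068775 [0.32017459 0.65125945 0.38853254] [-0.47071795  0.2416013   1.35072908  0.00159461  1.55305885  0.71320294]
```

View pics/side1c.png

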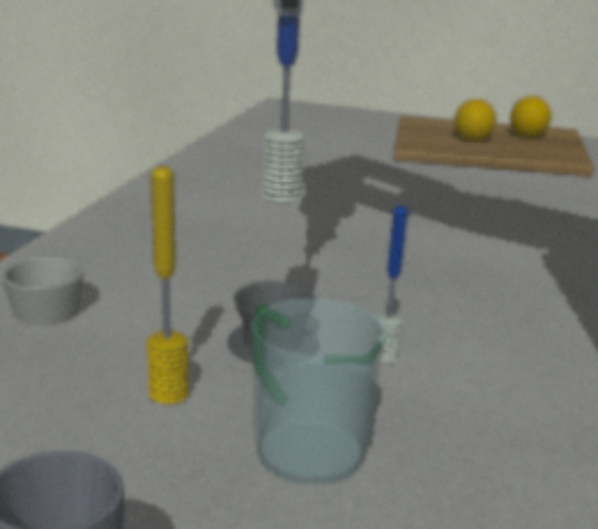

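```bash
python3 - <<'E'
from h import *
for n in('top','side'):
    Z=np.load(f'pics/{n}1.npz');D=Z['d'];u,v=[int(x) for x in proj(n,[579,-197,190])]
    P=np.array([pt(n,x,y,D[y,x]) for y in range(max(0,v-60),v+60) for x in range(u-50,u+50) if D[y,x]>0])
    r=np.hypot(P[:,0]-579,P[:,1]+197)
    w=P[(P[:,2]>140)&(P[:,2]<206)&(r<30)];print(n,len(w),w.min(0),w.max(0))
s=sensors.read_state();print(s['eef_pos'])
j=np.array([486.7,-32.5])
ctrl.move_l([*j,330],vel=150)
for n in('top','side'):
    im,d=snap(n,n+'2.png');np.savez('pics/'+n+'2.npz',im=im,d=d)
a=cv2.imread('pics/side2.png')[0:230,250:470];b=cv2.imread('pics/top2.png')[120:300,240:440]
a=cv2.resize(a,(400,418));b=cv2.resize(b,(400,360));b=cv2.copyMakeBorder(b,0,58,0,0,0)
cv2.imwrite('pics/c2.png',np.hstack([a,b]));print(sensors.read_state()['t'])
E
```

```text
top 496 [ 559.94613384 -215.54832573  148.65407929] [ 595.68162223 -178.64158512  205.99043647]
side 517 [ 561.17316031 -210.7487935   145.91795929] [ 597.37052756 -175.60410386  205.87440953]
[ 578.76416218 -197.31631616  328.69900968]
6.7667
```

View pics/c2.png

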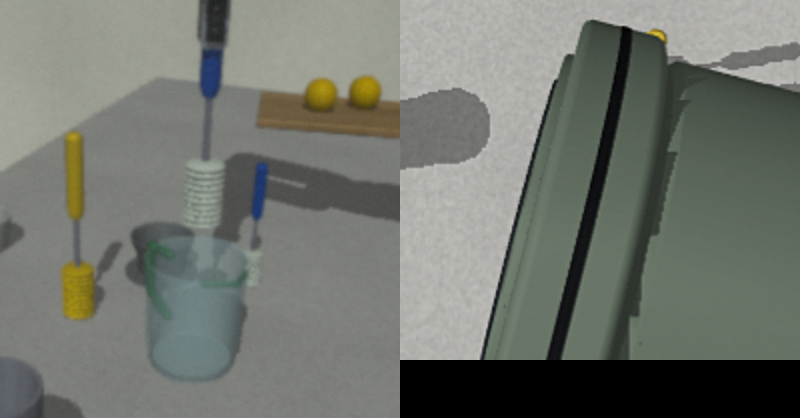

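```bash
python3 - <<'E'
from h import *
print('jug axis proj', [proj('side',[486.7,-32.5,z]).round(1) for z in(6,115,150,205)], 'crop scale', [((proj('side',[486.7,-32.5,z])-[250,0])*1.818).round() for z in(6,115,150,205)])
j=np.array([486.7,-32.5]);up=290
ctrl.move_l([*j,200],vel=120,threshold=8)
for i in range(3):
    hit=ctrl.move_l([*j,180],vel=25,threshold=5)
    s=sensors.read_state();print(i,hit,round(s['t'],2),s['eef_pos'].__array__().round(1) if hasattr(s['eef_pos'],'__array__') else s['eef_pos'],s['force'],s['grip_width'])
    if i==0:
        im,d=snap('side','side3.png')
    if i<2:
        ctrl.move_l([*j,up],vel=120); print(sensors.read_state()['eef_pos'])
        ctrl.move_l([*j,198],vel=120,threshold=8)
a=cv2.imread('pics/side3.png')[0:230,250:470];cv2.imwrite('pics/c3.png',cv2.resize(a,(500,523)))
E
```

```text
jug axis proj [array([355.9, 193.9]), array([359.6, 140.5]), array([360.9, 121.4]), array([363.1,  89.2])] crop scale [array([192., 352.]), array([199., 255.]), array([202., 221.]), array([206., 162.])]
0 True 8.56 [486.8 -32.6 187.1] [-1.63149953  0.57845564  4.19283276] 16.586210125164857
[486.03244515 -32.32799578 288.86352616]
1 True 11.05 [487.2 -32.6 187.1] [0.82786679 0.20383081 3.17347261] 16.371526386260452
[486.02627394 -32.32298594 288.84245095]
2 True 13.49 [487.1 -32.6 187.1] [0.03913618 0.46704862 3.58389558] 16.641539826299823
```

View pics/c3.png

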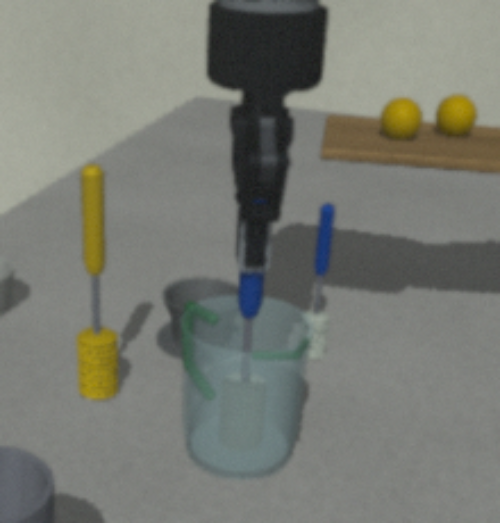

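```bash
python3 - <<'E'
from h import *
j=[486.7,-32.5];b=[580.0,-198.0]
ctrl.move_l([*j,330],vel=120)
ctrl.move_l([*b,330],vel=130)
ctrl.move_l([*b,205],vel=100,threshold=8)
hit=ctrl.move_l([*b,180],vel=25,threshold=4)
s=sensors.read_state();print(hit,s['t'],s['eef_pos'],s['force'])
z=s['eef_pos'][2]
ctrl.hold(.3);ctrl.gripper_to(40);ctrl.hold(.3);ctrl.gripper_to(85)
ctrl.move_l([*b,320],vel=100)
R=np.array(s['eef_rot']);ctrl.move_ptp([400,-400,330],R)
for n in('top','side'):
    im,d=snap(n,n+'4.png');np.savez('pics/'+n+'4.npz',im=im,d=d)
print(sensors.read_state()['t'])
a=cv2.imread('pics/side4.png')[30:300,200:440];b=cv2.imread('pics/top4.png')[110:290,170:470]
a=cv2.resize(a,(320,360));b=cv2.resize(b,(480,288));b=cv2.copyMakeBorder(b,0,72,0,0,0)
cv2.imwrite('pics/c4.png',np.hstack([a,b]))
for n in('top','side'):
    D=np.load(f'pics/{n}4.npz')['d'];u,v=[int(x) for x in proj(n,[579,-197,170])]
    P=np.array([pt(n,x,y,D[y,x]) for y in range(max(0,v-60),v+60) for x in range(u-50,u+50) if D[y,x]>0])
    r=np.hypot(P[:,0]-579,P[:,1]+197);P=P[r<25]
    for lo,hi in((125,150),(170,190),(200,215)):
        w=P[(P[:,2]>lo)&(P[:,2]<hi)];print(n,lo,w.mean(0),P[:,2].max())
E
```

```text
True 18.5583 [ 579.84227726 -197.97450346  187.19681004] [-0.47010866 -0.79828105  4.0860771 ]
22.6667
top 125 [ 575.96204693 -190.90400553  140.71608832] 212.17316345292818
top 170 [ 576.13662678 -191.26611711  179.86524792] 212.17316345292818
top 200 [ 577.5418617  -195.83024429  207.92294671] 212.17316345292818
side 125 [ 577.51170409 -191.18543235  138.11337145] 209.21860329396728
side 170 [ 577.50618102 -191.58341303  179.96937145] 209.21860329396728
side 200 [ 578.14201643 -192.13658085  204.71771164] 209.21860329396728
```

View pics/c4.png

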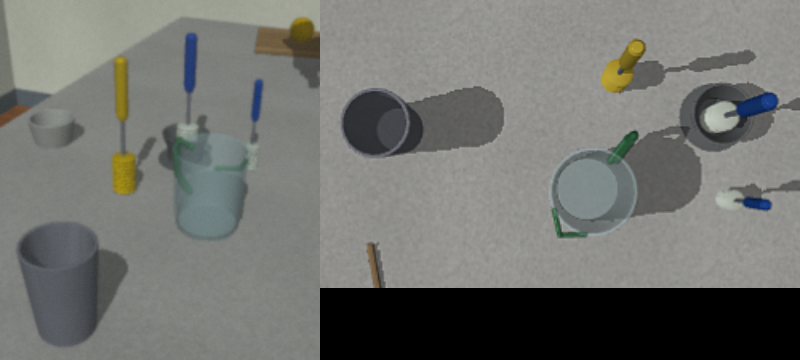

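The picture shows the brush upright in its stand, at right in the top view (about 720,115 in the crop). The jug and tumbler have not moved, and the arm is clear.

```bash
python3 -c "
from plant import ctrl
print(ctrl.finish_job())"
```

```text
the job is handed in; nothing more can be done
None
```

I scrubbed the jug with three pushes to its bottom, drawing the bristles up to about the rim between them, then stood the brush upright in its stand and handed the job in at about 23 s; the jug and tumbler stayed where they were.

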